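Set the trimmer's water valve two turns open and hold it

TASK

I am about to nip up the gland nut on the model trimmer's water valve. First clear away the tall bottle that stands against the valve: set it down upright in the tray that holds the jar, without dropping it. Then turn the handwheel clockwise until the valve is shut hard on its stop, back it off exactly two full turns, and finish with its revolving handle still gripped in place so that the wheel cannot creep; leave everything else where it stands.

Things in the scene. Friction and masses are not known exactly. Their poses are not given: they have to be found in the camera images.
- wheel (a joint): angle of the handwheel (rad), 0 when the valve is shut on its hard stop, growing as the wheel is turned anticlockwise seen from above (opening); 6.283 is one full turn, it can open to 26. The wheel does not rise or fall as it turns. The stem packing drags with about 0.16 N m (about 3.5 N at the handle), so the wheel stays where it is left.
- wheel_hub (a point): centre of the aluminium five-spoke handwheel, on its upright axis, 106 mm above the bench. The rim is 112 mm over all and 12 mm thick, the hub nut and stem stand at most 15 mm above this point. The point turns with the wheel: its x axis points from the axis to the revolving handle, its z axis up.
- handle: black revolving handle standing upright on the wheel's rim, a slim barrel 48 mm tall and 15 to 20 mm thick. Origin at its middle, 47 mm from the wheel's axis and 142 mm above the bench; its lower end is 6 mm above the top of the rim. It spins freely on its own upright pin, so that a gripper holding it can carry it round the circle without turning itself. Its yaw means nothing.
- valve: brass stop valve fixed on the bench between two copper risers that come out of the bench top 98 mm either side of it. Origin on the bench under the wheel's axis, z up, y along the pipe; pipe axis 40 mm above the bench; nothing but the wheel and its handle is higher than 97 mm.
- bottle: tall brown bottle with a paper label, standing 97 to 108 mm from the valve's axis on its -x side, less than 20 mm clear of the wheel. Body 64 mm across and 142 mm tall, then a shoulder, neck and screw cap; 207 mm tall over all, 0.3 to 0.5 kg. Origin at the centre of its underside, z up its axis.
- bottle_cap (a point): middle of the bottle's black screw cap, on the bottle's axis 189 mm above its underside. The cap is 34 mm across and 37 mm tall, the best place to grip the bottle from above.
- tray: grey plastic open tray fixed on the bench, 140 mm (x) by 220 mm (y), 35 mm tall, walls and floor 5 mm thick. Origin at the centre of its underside. A jar stands at its -y end.
- tray_space (a point): centre of the free part of the tray, on the tray's floor (5 mm above the bench), 50 mm to +y of the tray's centre; the tray's x and y axes.
- jar: low brown jar with a black lid, 73 mm across and 88 mm tall, standing in the tray about 55 mm to -y of its centre. Leave it. Origin at the centre of its underside.
- cast_a: plaster cast of a jaw, about 72 by 66 mm, 45 mm tall, on the bench between valve and tray. Leave it. Origin at the underside.
- cast_b: another such plaster cast farther back. Leave it.
- bowl: dark rubber mixing bowl, 124 mm across, 75 mm tall, at the back. Leave it. Origin at the centre of its underside.
- beaker: white plastic beaker, 72 mm across, 100 mm tall, at the back on the right. Leave it.
- articulator: brass articulator with stone models, about 85 by 76 mm, 111 mm tall, at the back on the left. Leave it.
- spatula: plaster spatula with a wooden grip, 225 mm long, 14 mm thick, lying flat at the right side. Leave it.

How it is judged:
On the way, in this order (a step that is already met when the one before it is completed fails the run):
1. the bottle stands upright in the tray and is let go (x of bottle in the frame of tray between -0.055 and 0.055 m and y of bottle in the frame of tray between -0.095 and 0.095 m and height (world z) of bottle below 0.012 m and angle between bottle's own z axis and vertical below 0.12 rad and contact force between the fingers and bottle below 0.1 N), for 0.2 s.
2. the valve is shut on its stop (value of joint wheel below 0.06 rad), for 0.2 s.
At the end, for the whole second after the job is handed in: Once shut on its stop (within 0.06 rad), the wheel stands two full turns open (12.566 rad, within 0.2) and still, its revolving handle gripped (over 4 N, grasp point within 25 mm of its middle); the bottle stands upright on the tray's floor, within its walls (value of joint wheel between 12.366 and 12.766 rad and velocity of joint wheel between -0.05 and 0.05 rad/s and contact force between the fingers and handle above 4 N and distance between the grasp point and handle below 0.025 m and x of bottle in the frame of tray between -0.055 and 0.055 m and y of bottle in the frame of tray between -0.095 and 0.095 m and height (world z) of bottle below 0.012 m and angle between bottle's own z axis and vertical below 0.12 rad); the arm keeps its last pose, push and grip.
It fails at once if the bottle is tipped over or dropped (angle between bottle's own z axis and vertical above 0.7 rad or (contact force between the fingers and bottle below 0.1 N and linear speed of bottle above 0.8 m/s)).
It fails at once if something else on the bench or in the tray is knocked away (more than 40 mm) (distance of any of jar, cast_a, cast_b, bowl, beaker, articulator, spatula from where it was at the start of the episode above 0.04 m).
It also fails if it takes over 72 s, if anything falls off the work surface, if the arm or the gripper's body presses on something with over 40 N, if the wrist force passes 120 N, or if a joint passes its speed limit or range.

ROBOT

A 6-joint arm with a two-finger parallel gripper is mounted at the origin on the work surface. World frame = base frame: x ahead of the robot, y to its left, z up, the work surface at z = 0. Lengths are in m, angles in rad, forces in N, time in s.
With the tool pointing down it reaches from about 0.35 to 0.85 m from the base axis. Payload 8.1 kg.
Tool frame: the origin (TCP) lies midway between the tips of the shut fingers; the grasp point (between the pads) lies 19 mm behind it; z points along the fingers, y is the line along which they close (so a half turn about z gives the same grasp; the last joint's range is limited). The gripper opens to 93 mm and grips with 3 to 60 N. Pads are 15 mm wide; open, the fingers measure 128 mm over their backs; the gripper's body (75 mm by 188 mm) begins 65 mm behind the grasp point.
Start: joints at [-1.29, 0.13, 1.488, -0, 1.523, -0.085], TCP at [0.215, -0.56, 0.219] pointing down, gripper open.
Joint ranges: [-2.96, 2.96], [-0.89, 2.26], [0.02, 2.5], [-1.34, 4.48], [0, 2.73], [-2.66, 2.66]. Speed limits (rad/s): [2.39, 2.39, 2.79, 3.14, 3.14, 3.14].

INTERFACE

Orientations are given as a unit quaternion [x, y, z, w].
In Python, from station import ctrl gives the robot as it stands.
- The arm moves only by the tool servo_tool, never from a script. Its argument "rows" is one flat list of numbers, 5 for each row, row after row: the shift along the tool's x, y, z in m, then the turn about the tool's z in degrees, then the finger opening in m, from 0 to 0.093. A call has exactly 8 rows; each row is the pose to reach, as a shift and turn from the pose commanded when the call began, along the tool's axes at that moment; what a row does not reach only later rows make up. A row lasts 1/12 s, in which the tool goes at most 41.7 mm and 7.16 degrees, less where a joint would pass 70% of its speed; a pose out of reach is approached as far as the arm can. A call with a gripper value outside its range is refused whole. The fingers move at their own pace and stop on an object; "squeeze" is the grip in N (left out, the last holds). Time passes only in rows, so rows that repeat a pose let the fingers close, or fill a call up. It gives the time, the measured TCP pose, the force, the opening and the grip force at its end, in the units of the state.
- ctrl.read_state(): the state, without advancing time (a new reading comes with each control period).
- ctrl.read_camera(name): name is "scene" or "top" or "wrist"; returns a dict with "pixels" (420x560x3 uint8, blue, green, red), "K" (3x3 intrinsics, pixels), "eye" and "rotation" of the camera in the world. Camera axes: x right, y up, looking along -z (the intrinsics and any distortion apply to the point x, -y, -z); pixel columns grow to the right and rows downward; lengths in m; the calibration is good to about 2 mm. A picture is of the moment at which its call begins. There is no depth.
- ctrl.job_done(): hands the job in; it is judged then, once.
Trained networks look in a picture, given as the dict that the camera call returned (one of the last four; its "shot" number tells which), for a name from the list of things; names that differ only in an ending like _2 or _b are one class to them, and where a whole thing is asked for, a point or a joint stands for the part that bears it (a point fixed in the world has none). Each returns a list of dicts, best first, with "confidence" (0 to 1); they miss things now and then, are a little off and sometimes report something else, mostly with a low value. They report only what shows in the picture. A call takes as long as a camera call.
- ctrl.recognise(picture, label): "rect" ([centre column, centre row, width, height] in pixels, round what is visible of it).
- ctrl.place_of(picture, label): "point" ([column, row] in pixels: a listed point, or the origin of a listed thing).
The state is a dict: "time_s": time; "qpos": joint angles; "dq": joint speeds; "joint_torque": joint torques, N m; "position": TCP position; "tool_rot": TCP orientation; "ft_force": force on the tool from outside, world axes, zero at the start; "moment": the same for the moment, N m; "finger_gap": finger opening in m; "grasp_force": force on a finger pad.
Only numpy, scipy, OpenCV 4.12 (cv2) and the standard library are available. Lean on these libraries where they do the work, as an engineer would, in place of code of your own. Each camera call takes 0.05 s, during which the arm holds its last target. There are 200 camera calls.

## Working session

There is one attempt and no reset: what is moved stays moved. The work goes in short steps, Python scripts to look and compute and a tool call to move; the robot and the scene stay as the last step left them, time stands still between calls to the robot, and variables do not carry over. Pictures are saved under pics/ and viewed, at most 10 in all, crops included, and the job is handed in when it is done.

Besides the shell and the picture viewer there is one more tool, called after "Request:" as a command line: name --argument value ..., lists and objects as JSON in quotes. servo_tool: Moves the arm, as the interface text tells. Its arguments: {"type":"object","properties":{"rows":{"type":"array","items":{"type":"number"}},"squeeze":{"type":"number"}},"required":["rows"]}

```bash
mkdir -p pics; cat > h.py <<'E'
import numpy as np, cv2
from station import ctrl
def ray(c,uv):
    K=c["K"];d=np.array([(uv[0]-K[0,2])/K[0,0],-(uv[1]-K[1,2])/K[1,1],-1.]);return np.array(c["eye"]),np.array(c["rotation"])@d
def atz(c,uv,z):
    e,d=ray(c,uv);return e+d*(z-e[2])/d[2]
Z=dict(wheel_hub=.106,handle=.142,valve=0,bottle=0,bottle_cap=.189,tray=0,tray_space=.005,jar=0,cast_a=0,bowl=0,beaker=0,articulator=0)
E
python3 - <<'E'
from h import *
for n in("top","scene"):
    c=ctrl.read_camera(n);cv2.imwrite(f"pics/{n}0.png",c["pixels"]);print(n,np.round(c["eye"],3),c.keys())
    for l,z in Z.items():
        for r in ctrl.place_of(c,l)[:2]: print(l,round(r["confidence"],2),np.round(r["point"]),np.round(atz(c,r["point"],z),4))
s=ctrl.read_state();print(s)
E
```

```text
top [ 0.451 -0.086  1.323] dict_keys(['pixels', 'K', 'eye', 'rotation', 'shot'])Traceback (most recent call last):
  File "<stdin>", line 5, in <module>
  File "h.py", line 6, in atz
    e,d=ray(c,uv);return e+d*(z-e[2])/d[2]
        ~~~^^^^^^
  File "h.py", line 4, in ray
    K=c["K"];d=np.array([(uv[0]-K[0,2])/K[0,0],-(uv[1]-K[1,2])/K[1,1],-1.]);return np.array(c["eye"]),np.array(c["rotation"])@d
                                                                                                      ~~~~~~~~~~~~~~~~~~~~~~~^~
ValueError: matmul: Input operand 1 has a mismatch in its core dimension 0, with gufunc signature (n?,k),(k,m?)->(n?,m?) (size 3 is different from 4)
```

```bash
sed -i 's/np.array(c\["rotation"\])@d/Rotation.from_quat(c["rotation"]).apply(d)/; s/^import numpy as np, cv2/&\nfrom scipy.spatial.transform import Rotation/' h.py
python3 - <<'E'
from h import *
for n in("top","scene"):
    c=ctrl.read_camera(n);cv2.imwrite(f"pics/{n}0.png",c["pixels"]);print(n,np.round(c["eye"],3))
    for l,z in Z.items():
        for r in ctrl.place_of(c,l)[:2]: print(l,round(r["confidence"],2),np.round(r["point"]),np.round(atz(c,r["point"],z),4))
s=ctrl.read_state();print(s)
E
```

```text
top [ 0.451 -0.086  1.323]
wheel_hub 0.68 [335. 249.] [ 0.542  -0.2093  0.106 ]
wheel_hub 0.43 [251. 272.] [ 0.4921 -0.0102  0.106 ]
handle 0.67 [250. 272.] [ 0.4893 -0.0106  0.142 ]
handle 0.49 [317. 240.] [ 0.5602 -0.1637  0.142 ]
valve 0.83 [331. 252.] [ 0.5437 -0.2083  0.    ]
valve 0.55 [338. 288.] [ 0.4501 -0.2235  0.    ]
bottle 0.82 [340. 290.] [ 0.4457 -0.2297  0.    ]
bottle 0.72 [297. 178.] [ 0.7367 -0.1265  0.    ]
bottle_cap 0.97 [352. 291.] [ 0.4445 -0.2332  0.189 ]
tray 0.81 [152. 244.] [0.5711 0.2529 0.    ]
tray_space 0.86 [136. 248.] [0.5597 0.2902 0.005 ]
jar 0.69 [177. 245.] [0.5681 0.1875 0.    ]
cast_a 0.72 [251. 275.] [ 0.4866 -0.0027  0.    ]
cast_a 0.57 [301. 180.] [ 0.7325 -0.1371  0.    ]
bowl 0.89 [217. 172.] [0.7571 0.0846 0.    ]
beaker 0.61 [345. 183.] [ 0.721  -0.2516  0.    ]
beaker 0.49 [250. 274.] [4.907e-01 3.000e-04 0.000e+00]
articulator 0.72 [150. 176.] [0.7513 0.2608 0.    ]
scene [1.109 0.712 0.946]
wheel_hub 0.57 [285. 174.] [ 0.531  -0.2053  0.106 ]
handle 0.68 [284. 173.] [ 0.5548 -0.1697  0.142 ]
valve 0.62 [279. 206.] [ 0.5462 -0.2103  0.
[... 564 characters left out ...]
pos': array([-1.29040809e+00,  1.30379070e-01,  1.48821946e+00, -8.85864568e-06,
        1.52297567e+00, -8.53375429e-02]), 'dq': array([ 8.87590796e-04, -1.34227064e-03,  5.61896348e-04,  6.97190454e-04,
       -9.06839026e-04,  6.74737519e-05]), 'joint_torque': array([-5.37994310e-04, -5.59747982e+01, -4.92049706e+01,  7.70058017e-02,
        2.29542225e-02,  2.97021117e-06]), 'position': array([ 0.21463076, -0.56030448,  0.21863703]), 'tool_rot': array([ 9.83327081e-01,  1.81845681e-01, -3.50465626e-06,  9.61539052e-06]), 'ft_force': array([0.93436242, 0.65092176, 0.97161331]), 'moment': array([-0.0076601 , -0.02072461, -0.01561548]), 'grasp_force': 0.0, 'finger_gap': 0.09323397113246536}
```

View pics/top0.png

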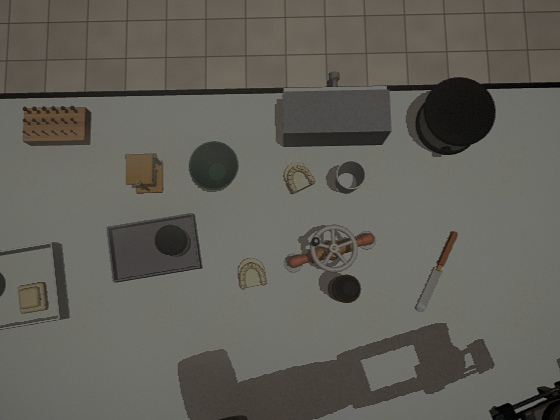

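View pics/scene0.png

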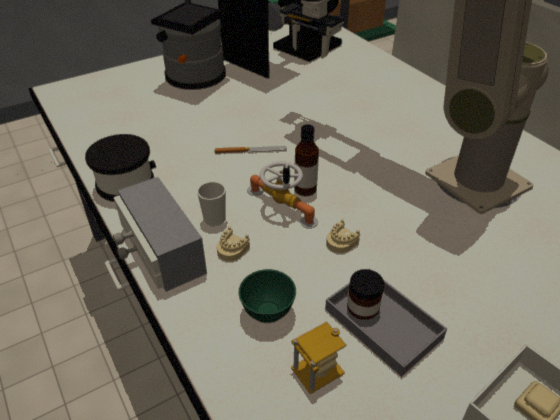

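Top view: the valve is at (333,248) with its handle at (316,240), the bottle cap at (345,288) and the tray at (153,247). Scene view agrees: the bottle at (306,165) stands against the wheel at (280,175), and the jar at (365,295) is in the tray. The cap comes out at (0.4445, -0.232) in both, so I'm moving over it.

Request:
servo_tool --rows '[0.015, -0.01, -0.01, 2, 0.09, 0.04, -0.026, -0.02, 5, 0.09, 0.07, -0.047, -0.03, 8, 0.09, 0.1, -0.067, -0.03, 11, 0.09, 0.13, -0.088, -0.03, 14, 0.09, 0.16, -0.108, -0.03, 17, 0.09, 0.185, -0.125, -0.03, 20, 0.09, 0.2, -0.135, -0.03, 20.9, 0.09]' --squeeze 35

```text
time_s: 2.07
position: [0.3547, -0.3602, 0.249]
tool_rot: [1.0, -0.0, 0.0, -0.0]
ft_force: [-0.0, -0.6, 0.5]
finger_gap: 0.0898
grasp_force: 0.0
```

```bash
python3 - <<'E'
from h import *
s=ctrl.read_state();R=Rotation.from_quat(s["tool_rot"]);p=s["position"]
print(p,R.as_matrix().round(3),s["time_s"])
print(R.inv().apply(np.array([.4445,-.232,.170])-p))
E
```

```text
[ 0.35467544 -0.36018343  0.24895264] [[ 1.    -0.     0.001]
 [-0.    -1.     0.   ]
 [ 0.001 -0.    -1.   ]] 2.0667
[ 0.08971321 -0.12819833  0.07905497]
```

Request:
servo_tool --rows '[0.01, -0.014, 0, 0, 0.09, 0.03, -0.043, 0, 0, 0.09, 0.05, -0.071, 0, 0, 0.09, 0.07, -0.1, 0, 0, 0.09, 0.085, -0.121, 0, 0, 0.09, 0.09, -0.128, 0, 0, 0.09, 0.09, -0.128, 0, 0, 0.09, 0.09, -0.128, 0, 0, 0.09]'

```text
time_s: 2.73
position: [0.4428, -0.2349, 0.2486]
tool_rot: [1.0, 0.001, -0.0, 0.0]
ft_force: [-0.1, -0.8, 1.2]
finger_gap: 0.09
grasp_force: 0.0
```

```bash
python3 - <<'E'
from h import *
c=ctrl.read_camera("wrist");cv2.imwrite("pics/w1.png",c["pixels"]);print(np.round(c["eye"],3))
for l in("bottle_cap","wheel_hub","handle","valve"):
    for r in ctrl.place_of(c,l)[:2]: print(l,round(r["confidence"],2),np.round(r["point"]),np.round(atz(c,r["point"],Z[l]),4))
E
```

```text
[ 0.528 -0.235  0.414]
bottle_cap 0.95 [265. 216.] [ 0.4503 -0.2282  0.189 ]
bottle_cap 0.47 [170.  58.] [ 0.5505 -0.1716  0.189 ]
wheel_hub 0.62 [241.  78.] [ 0.544  -0.2063  0.106 ]
handle 0.96 [173.  56.] [ 0.5569 -0.1603  0.142 ]
```

View pics/w1.png

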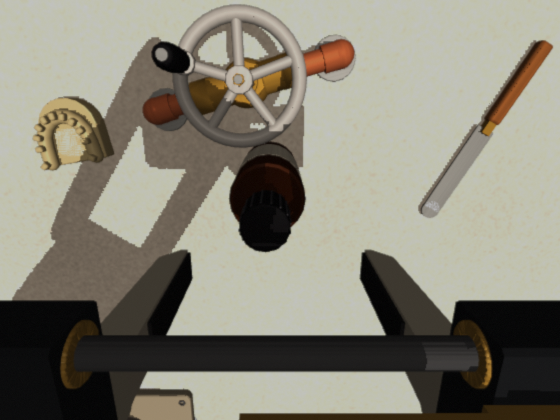

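The wrist view shows the cap at (265,218) between the fingers and the handle at (172,56), clear of the fingers. Next I go down and grip.

Request:
servo_tool --rows '[0.002, -0.002, 0.008, 0, 0.09, 0.003, -0.003, 0.022, 0, 0.09, 0.003, -0.003, 0.038, 0, 0.09, 0.003, -0.003, 0.054, 0, 0.09, 0.003, -0.003, 0.068, 0, 0.09, 0.003, -0.003, 0.077, 0, 0.09, 0.003, -0.003, 0.079, 0, 0.09, 0.003, -0.003, 0.079, 0, 0.07]'

```text
time_s: 3.65
position: [0.4454, -0.2315, 0.1688]
tool_rot: [1.0, 0.0, -0.001, -0.0]
ft_force: [0.2, -0.2, 0.8]
finger_gap: 0.0866
grasp_force: 0.0
```

Request:
servo_tool --rows '[0, 0, 0, 0, 0.04, 0, 0, 0, 0, 0.02, 0, 0, 0, 0, 0.02, 0, 0, 0, 0, 0.02, 0, 0, 0, 0, 0.02, 0, 0, 0, 0, 0.02, 0, 0, 0, 0, 0.02, 0, 0, 0, 0, 0.02]' --squeeze 35

```text
time_s: 4.32
position: [0.446, -0.2315, 0.1697]
tool_rot: [1.0, 0.001, 0.0, -0.0]
ft_force: [-0.1, 0.4, 1.2]
finger_gap: 0.0344
grasp_force: 0.4
```

Request:
servo_tool --rows '[0, 0, 0, 0, 0.02, 0, 0, 0, 0, 0.02, 0, 0, 0, 0, 0.02, 0, 0, 0, 0, 0.02, 0, 0, -0.005, 0, 0.02, 0, 0, -0.015, 0, 0.02, 0, 0, -0.025, 0, 0.02, 0, 0, -0.03, 0, 0.02]' --squeeze 45

```text
time_s: 4.98
position: [0.4466, -0.232, 0.2018]
tool_rot: [1.0, 0.0, 0.001, 0.001]
ft_force: [-0.5, 0.3, -3.1]
finger_gap: 0.0331
grasp_force: 45.0
```

Request:
servo_tool --rows '[0, 0, -0.01, 0, 0.02, 0, 0, -0.025, 0, 0.02, 0, 0, -0.042, 0, 0.02, 0, 0, -0.06, 0, 0.02, 0, 0, -0.078, 0, 0.02, 0, 0, -0.092, 0, 0.02, 0, 0, -0.1, 0, 0.02, 0, 0, -0.1, 0, 0.02]'

```text
time_s: 5.65
position: [0.4468, -0.2322, 0.3025]
tool_rot: [1.0, 0.0, 0.002, 0.001]
ft_force: [0.4, -0.2, -3.8]
finger_gap: 0.0335
grasp_force: 45.0
```

Request:
servo_tool --rows '[0.002, -0.01, 0, 0, 0.02, 0.006, -0.03, 0, 0, 0.02, 0.012, -0.055, 0, 0, 0.02, 0.017, -0.08, 0, 0, 0.02, 0.022, -0.105, 0, 0, 0.02, 0.027, -0.13, 0, 0, 0.02, 0.033, -0.155, 0, 0, 0.02, 0.038, -0.18, 0, 0, 0.02]'

```text
time_s: 6.32
position: [0.4832, -0.0494, 0.298]
tool_rot: [1.0, 0.001, -0.001, -0.0]
ft_force: [-0.6, -0.0, -4.9]
finger_gap: 0.0335
grasp_force: 45.0
```

Request:
servo_tool --rows '[0.005, -0.025, 0, 0, 0.02, 0.01, -0.05, 0, 0, 0.02, 0.016, -0.075, 0, 0, 0.02, 0.021, -0.1, 0, 0, 0.02, 0.026, -0.125, 0, 0, 0.02, 0.031, -0.15, 0, 0, 0.02, 0.037, -0.175, 0, 0, 0.02, 0.042, -0.2, 0, 0, 0.02]'

```text
time_s: 6.98
position: [0.5246, 0.1504, 0.2979]
tool_rot: [1.0, 0.001, -0.001, 0.0]
ft_force: [0.5, -0.0, -4.0]
finger_gap: 0.0334
grasp_force: 45.0
```

Request:
servo_tool --rows '[0.005, -0.025, 0, 0, 0.02, 0.01, -0.05, 0, 0, 0.02, 0.016, -0.075, 0, 0, 0.02, 0.021, -0.1, 0, 0, 0.02, 0.026, -0.122, 0, 0, 0.02, 0.029, -0.137, 0, 0, 0.02, 0.03, -0.143, 0, 0, 0.02, 0.03, -0.143, 0, 0, 0.02]'

```text
time_s: 7.65
position: [0.5543, 0.293, 0.2977]
tool_rot: [1.0, 0.002, -0.001, 0.0]
ft_force: [-0.2, 0.9, -3.8]
finger_gap: 0.0335
grasp_force: 45.0
```

```bash
python3 - <<'E'
from h import *
c=ctrl.read_camera("scene");cv2.imwrite("pics/s2.png",c["pixels"])
s=ctrl.read_state();print(s["position"],s["tool_rot"].round(3),s["qpos"].round(2))
for l in("tray","tray_space","jar"):
    for r in ctrl.place_of(c,l)[:1]: print(l,round(r["confidence"],2),np.round(r["point"]),np.round(atz(c,r["point"],Z[l]),4))
E
```

```text
[0.55459136 0.29177481 0.29820677] [ 1.     0.001 -0.001  0.001] [ 0.4   0.19  1.28 -0.    1.68  1.97]
tray 0.95 [382. 324.] [0.5606 0.2399 0.    ]
tray_space 0.68 [401. 336.] [0.5495 0.2882 0.005 ]
jar 0.67 [363. 307.] [0.5665 0.1821 0.    ]
```

View pics/s2.png

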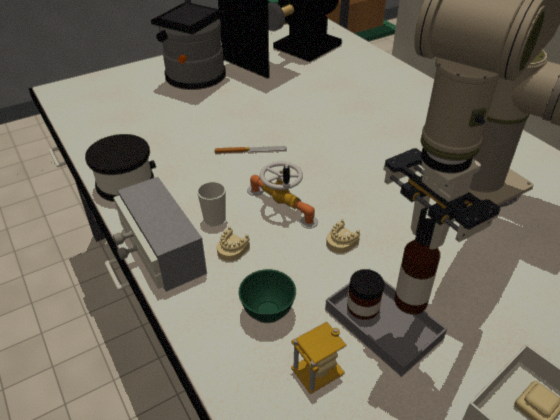

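The bottle hangs upright over the tray's free end at (420,270). Now lowering it.

Request:
servo_tool --rows '[0, 0, 0.008, 0, 0.02, 0, 0, 0.022, 0, 0.02, 0, 0, 0.04, 0, 0.02, 0, 0, 0.058, 0, 0.02, 0, 0, 0.076, 0, 0.02, 0, 0, 0.094, 0, 0.02, 0, 0, 0.106, 0, 0.02, 0, 0, 0.112, 0, 0.02]'

```text
time_s: 8.52
position: [0.5539, 0.2904, 0.184]
tool_rot: [1.0, 0.0, -0.002, 0.001]
ft_force: [-0.1, 0.4, -4.3]
finger_gap: 0.0337
grasp_force: 45.0
```

Request:
servo_tool --rows '[0, 0, 0.003, 0, 0.02, 0, 0, 0.005, 0, 0.02, 0, 0, 0.007, 0, 0.02, 0, 0, 0.008, 0, 0.02, 0, 0, 0.009, 0, 0.02, 0, 0, 0.01, 0, 0.02, 0, 0, 0.011, 0, 0.02, 0, 0, 0.011, 0, 0.02]'

```text
time_s: 9.18
position: [0.5554, 0.2915, 0.1766]
tool_rot: [1.0, 0.001, 0.0, 0.0]
ft_force: [0.0, 0.2, -4.0]
finger_gap: 0.0338
grasp_force: 45.0
```

Request:
servo_tool --rows '[0, 0, 0.001, 0, 0.02, 0, 0, 0.002, 0, 0.02, 0, 0, 0.002, 0, 0.02, 0, 0, 0.003, 0, 0.02, 0, 0, 0.003, 0, 0.02, 0, 0, 0.004, 0, 0.02, 0, 0, 0.004, 0, 0.02, 0, 0, 0.004, 0, 0.02]'

```text
time_s: 9.85
position: [0.5562, 0.2921, 0.1744]
tool_rot: [1.0, 0.001, 0.001, -0.001]
ft_force: [-1.5, 0.6, 5.4]
finger_gap: 0.0334
grasp_force: 45.0
```

Request:
servo_tool --rows '[0, 0, 0, 0, 0.04, 0, 0, 0, 0, 0.05, 0, 0, 0, 0, 0.07, 0, 0, 0, 0, 0.085, 0, 0, 0, 0, 0.085, 0, 0, 0, 0, 0.085, 0, 0, 0, 0, 0.085, 0, 0, 0, 0, 0.085]'

```text
time_s: 10.52
position: [0.5554, 0.2915, 0.1726]
tool_rot: [1.0, 0.001, -0.0, 0.0]
ft_force: [-0.3, 0.2, -0.1]
finger_gap: 0.0819
grasp_force: 0.0
```

Request:
servo_tool --rows '[0, 0, -0.008, 0, 0.085, 0, 0, -0.02, 0, 0.085, 0, 0, -0.035, 0, 0.085, 0, 0, -0.05, 0, 0.085, 0, 0, -0.065, 0, 0.085, 0, 0, -0.075, 0, 0.085, 0, 0, -0.08, 0, 0.085, 0, 0, -0.08, 0, 0.085]'

```text
time_s: 11.18
position: [0.5563, 0.2919, 0.255]
tool_rot: [1.0, 0.001, 0.002, -0.001]
ft_force: [0.7, 0.1, 0.7]
finger_gap: 0.0849
grasp_force: 0.0
```

```bash
python3 - <<'E'
from h import *
for n in("top","scene"):
    c=ctrl.read_camera(n);cv2.imwrite(f"pics/{n}3.png",c["pixels"])
    for l in("wheel_hub","handle","valve","bottle","bottle_cap"):
        for r in ctrl.place_of(c,l)[:2]: print(n,l,round(r["confidence"],2),np.round(r["point"]),np.round(atz(c,r["point"],Z[l]),4))
print(ctrl.read_state()["time_s"])
E
```

```text
top wheel_hub 0.93 [334. 247.] [ 0.5465 -0.2055  0.106 ]
top handle 0.48 [436. 274.] [ 0.4788 -0.4311  0.142 ]
top handle 0.47 [111. 246.] [0.5554 0.3089 0.142 ]
top valve 0.59 [329. 253.] [ 0.541  -0.2034  0.    ]
top bottle 0.61 [133. 250.] [0.5554 0.2995 0.    ]
top bottle_cap 0.76 [112. 243.] [0.5568 0.2929 0.189 ]
scene wheel_hub 0.69 [282. 174.] [ 0.5376 -0.2069  0.106 ]
scene handle 0.6 [283. 175.] [ 0.5625 -0.1631  0.142 ]
scene valve 0.56 [280. 206.] [ 0.5439 -0.2073  0.    ]
scene bottle 0.79 [402. 336.] [0.5444 0.2861 0.    ]
scene bottle_cap 0.94 [416. 280.] [0.5519 0.2922 0.189 ]
11.7833
```

View pics/scene3.png

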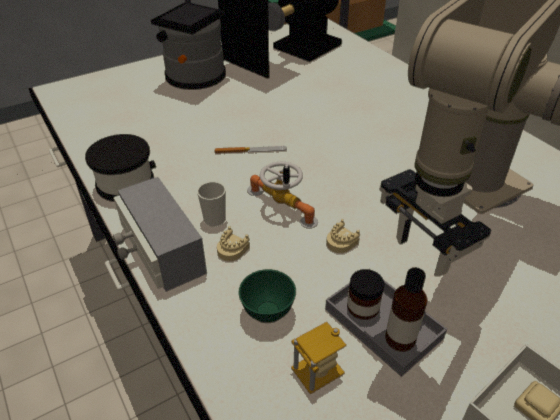

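The bottle stands upright in the tray at (405,315), next to the jar. Moving to the wheel.

Request:
servo_tool --rows '[-0.002, 0.012, 0, 0, 0.06, -0.005, 0.037, 0, 0, 0.06, -0.009, 0.07, 0, 0, 0.06, -0.013, 0.105, 0, 0, 0.06, -0.017, 0.14, 0, 0, 0.06, -0.021, 0.175, 0, 0, 0.06, -0.026, 0.21, 0, 0, 0.06, -0.03, 0.245, 0, 0, 0.06]'

```text
time_s: 12.45
position: [0.5248, 0.0443, 0.2528]
tool_rot: [1.0, 0.001, 0.0, 0.0]
ft_force: [0.4, 0.1, -0.6]
finger_gap: 0.06
grasp_force: 0.0
```

Request:
servo_tool --rows '[-0.004, 0.035, 0, 0, 0.06, -0.008, 0.07, 0, 0, 0.06, -0.013, 0.105, 0, 0, 0.06, -0.017, 0.14, 0, 0, 0.06, -0.021, 0.172, 0, 0, 0.06, -0.025, 0.197, 0, 0, 0.06, -0.026, 0.21, 0, 0, 0.06, -0.026, 0.212, 0, 0, 0.06]'

```text
time_s: 13.12
position: [0.4991, -0.1679, 0.2526]
tool_rot: [1.0, -0.001, -0.0, 0.0]
ft_force: [0.7, -0.1, -0.3]
finger_gap: 0.0599
grasp_force: 0.0
```

Request:
servo_tool --rows '[0, 0, 0, 0, 0.06, 0, 0, 0, 0, 0.06, 0, 0, 0, 0, 0.06, 0, 0, 0, 0, 0.06, 0, 0, 0, 0, 0.06, 0, 0, 0, 0, 0.06, 0, 0, 0, 0, 0.06, 0, 0, 0, 0, 0.06]'

```text
time_s: 13.78
position: [0.5, -0.1653, 0.2526]
tool_rot: [1.0, 0.001, -0.0, -0.0]
ft_force: [1.1, -0.7, -0.6]
finger_gap: 0.0598
grasp_force: 0.0
```

```bash
python3 - <<'E'
from h import *
c=ctrl.read_camera("wrist");cv2.imwrite("pics/w4.png",c["pixels"])
for l in("wheel_hub","handle","valve"):
    for r in ctrl.place_of(c,l)[:2]: print(l,round(r["confidence"],2),np.round(r["point"]),np.round(atz(c,r["point"],Z[l]),4))
s=ctrl.read_state();print(s["position"],s["tool_rot"].round(3),s["time_s"])
E
```

```text
wheel_hub 0.91 [320. 146.] [ 0.5441 -0.2056  0.106 ]
handle 0.77 [268. 138.] [ 0.5553 -0.1591  0.142 ]
valve 0.98 [308. 132.] [ 0.5461 -0.2045  0.    ]
[ 0.4998979  -0.1655737   0.25264131] [ 1.  0. -0.  0.] 13.9833
```

View pics/w4.png

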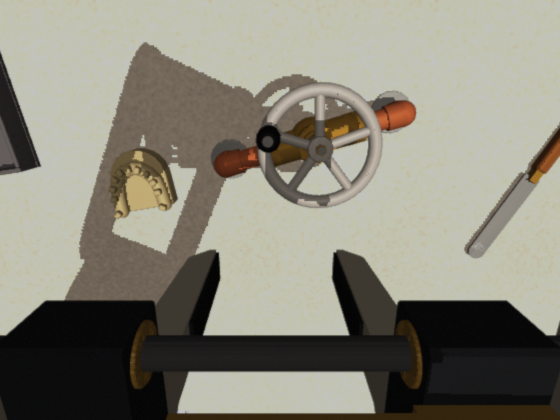

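Handle at (268,138), hub at (320,149): 47.5 mm apart, bearing 76.5°. The pipe lies at a yaw of about 16°. Next I grip the handle.

Request:
servo_tool --rows '[0.01, -0.002, 0, 0, 0.06, 0.03, -0.004, 0, 0, 0.06, 0.05, -0.006, 0, 0, 0.06, 0.055, -0.006, 0.01, 0, 0.06, 0.055, -0.006, 0.025, 0, 0.06, 0.055, -0.006, 0.045, 0, 0.06, 0.055, -0.006, 0.065, 0, 0.06, 0.055, -0.006, 0.085, 0, 0.06]'

```text
time_s: 14.65
position: [0.5547, -0.1593, 0.1659]
tool_rot: [1.0, 0.001, -0.0, -0.0]
ft_force: [-0.0, 0.0, -1.2]
finger_gap: 0.0599
grasp_force: 0.0
```

Request:
servo_tool --rows '[0, 0, 0.015, 0, 0.06, 0, 0, 0.028, 0, 0.06, 0, 0, 0.037, 0, 0.06, 0, 0, 0.04, 0, 0.06, 0, 0, 0.04, 0, 0.06, 0, 0, 0.04, 0, 0.04, 0, 0, 0.04, 0, 0.02, 0, 0, 0.04, 0, 0.005]' --squeeze 25

```text
time_s: 15.32
position: [0.5557, -0.1598, 0.1289]
tool_rot: [1.0, 0.001, 0.001, 0.0]
ft_force: [0.3, -1.2, -0.6]
finger_gap: 0.0444
grasp_force: 0.0
```

Request:
servo_tool --rows '[0, 0, 0, 0, 0.005, 0, 0, 0, 0, 0.005, 0, 0, 0, 0, 0.005, 0, 0, 0, 0, 0.005, 0, 0, 0, 0, 0.005, 0, 0, 0, 0, 0.005, 0, 0, 0, 0, 0.005, 0, 0, 0, 0, 0.005]'

```text
time_s: 15.98
position: [0.555, -0.1592, 0.1278]
tool_rot: [1.0, 0.001, 0.0, -0.0]
ft_force: [-0.4, 2.6, 2.9]
finger_gap: 0.0186
grasp_force: 25.0
```

```bash
cat > arc.py <<'E'
import sys,numpy as np
a,*steps=map(float,sys.argv[1:])
for st in steps:
    t=np.radians(a+st*np.arange(9));x,y=.047*np.cos(t),.047*np.sin(t)
    print(f"{a:.0f}->{a+8*st:.0f}:",[(round(u,4),round(v,4)) for u,v in zip(x[1:]-x[0],-(y[1:]-y[0]))]);a+=8*st
E
python3 arc.py 76 -5.5 -3 -2.5; echo; python3 arc.py -12 -11.25 -11.25 -11.25 -6; 
```

```text
76->32: [(np.float64(0.0043), np.float64(0.0013)), (np.float64(0.0085), np.float64(0.003)), (np.float64(0.0125), np.float64(0.0051)), (np.float64(0.0163), np.float64(0.0076)), (np.float64(0.0198), np.float64(0.0104)), (np.float64(0.023), np.float64(0.0135)), (np.float64(0.0259), np.float64(0.017)), (np.float64(0.0285), np.float64(0.0207))]
32->8: [(np.float64(0.0012), np.float64(0.0021)), (np.float64(0.0024), np.float64(0.0043)), (np.float64(0.0034), np.float64(0.0065)), (np.float64(0.0043), np.float64(0.0088)), (np.float64(0.0051), np.float64(0.0112)), (np.float64(0.0057), np.float64(0.0135)), (np.float64(0.0063), np.float64(0.0159)), (np.float64(0.0067), np.float64(0.0184))]
8->-12: [(np.float64(0.0002), np.float64(0.002)), (np.float64(0.0004), np.float64(0.0041)), (np.float64(0.0005), np.float64(0.0061)), (np.float64(0.0004), np.float64(0.0082)), (np.float64(0.0003), np.float64(0.0102)), (np.float64(0.0001), np.float64(0.0123)), (np.float64(-0.0002), np.float64(0.0143)), (np.float64(-0.0006), np.float64(0.0163))]

-12->-102: [(np.float64(-0.0028), np.float64(0.0088)), (np.float64(
[... 657 characters left out ...]
2->-282: [(np.float64(0.0028), np.float64(-0.0088)), (np.float64(0.0072), np.float64(-0.0168)), (np.float64(0.0132), np.float64(-0.0239)), (np.float64(0.0204), np.float64(-0.0296)), (np.float64(0.0286), np.float64(-0.0339)), (np.float64(0.0374), np.float64(-0.0364)), (np.float64(0.0466), np.float64(-0.0372)), (np.float64(0.0557), np.float64(-0.0362))]
-282->-330: [(np.float64(0.0048), np.float64(0.0013)), (np.float64(0.0093), np.float64(0.003)), (np.float64(0.0137), np.float64(0.0053)), (np.float64(0.0179), np.float64(0.0079)), (np.float64(0.0217), np.float64(0.011)), (np.float64(0.0252), np.float64(0.0145)), (np.float64(0.0283), np.float64(0.0183)), (np.float64(0.0309), np.float64(0.0225))]
```

Request:
servo_tool --rows '[0.004, 0.001, 0, 0, 0.005, 0.0085, 0.003, 0, 0, 0.005, 0.0125, 0.005, 0, 0, 0.005, 0.0163, 0.0076, 0, 0, 0.005, 0.0198, 0.0104, 0, 0, 0.005, 0.023, 0.0135, 0, 0, 0.005, 0.026, 0.017, 0, 0, 0.005, 0.0285, 0.0207, 0, 0, 0.005]' --squeeze 30

```text
time_s: 16.65
position: [0.5831, -0.1813, 0.1277]
tool_rot: [1.0, 0.0, -0.001, 0.0]
ft_force: [-8.8, -0.2, 8.5]
finger_gap: 0.0184
grasp_force: 30.0
```

Request:
servo_tool --rows '[0.0012, 0.002, 0, 0, 0.005, 0.0024, 0.0043, 0, 0, 0.005, 0.0034, 0.0065, 0, 0, 0.005, 0.0043, 0.0088, 0, 0, 0.005, 0.0051, 0.0112, 0, 0, 0.005, 0.0057, 0.0135, 0, 0, 0.005, 0.0063, 0.016, 0, 0, 0.005, 0.0067, 0.0184, 0, 0, 0.005]'

```text
time_s: 17.32
position: [0.5889, -0.1993, 0.1277]
tool_rot: [1.0, 0.0, -0.002, -0.0]
ft_force: [-12.5, 2.3, 10.6]
finger_gap: 0.0185
grasp_force: 30.0
```

Request:
servo_tool --rows '[-0.0005, 0.002, 0, 0, 0.005, -0.001, 0.004, 0, 0, 0.005, -0.001, 0.006, 0, 0, 0.005, -0.001, 0.008, 0, 0, 0.005, -0.0012, 0.0102, 0, 0, 0.005, -0.0014, 0.0123, 0, 0, 0.005, -0.0017, 0.0143, 0, 0, 0.005, -0.002, 0.0163, 0, 0, 0.005]'

```text
time_s: 17.98
position: [0.588, -0.2147, 0.1278]
tool_rot: [1.0, 0.001, -0.001, -0.0]
ft_force: [-7.2, 5.7, 8.1]
finger_gap: 0.0187
grasp_force: 30.0
```

Request:
servo_tool --rows '[-0.0028, 0.0088, 0, 0, 0.005, -0.0072, 0.0168, 0, 0, 0.005, -0.0132, 0.0239, 0, 0, 0.005, -0.0204, 0.0296, 0, 0, 0.005, -0.0286, 0.0339, 0, 0, 0.005, -0.0374, 0.0364, 0, 0, 0.005, -0.0466, 0.0372, 0, 0, 0.005, -0.0557, 0.0362, 0, 0, 0.005]'

```text
time_s: 18.65
position: [0.5339, -0.2508, 0.1278]
tool_rot: [1.0, 0.001, 0.002, -0.0]
ft_force: [5.7, 6.6, 1.6]
finger_gap: 0.0184
grasp_force: 30.0
```

Request:
servo_tool --rows '[-0.0088, -0.0028, 0, 0, 0.005, -0.0168, -0.0072, 0, 0, 0.005, -0.0239, -0.0132, 0, 0, 0.005, -0.0296, -0.0204, 0, 0, 0.005, -0.0339, -0.0286, 0, 0, 0.005, -0.0364, -0.0374, 0, 0, 0.005, -0.0372, -0.0466, 0, 0, 0.005, -0.0362, -0.0557, 0, 0, 0.005]'

```text
time_s: 19.32
position: [0.4959, -0.1951, 0.1278]
tool_rot: [1.0, 0.0, -0.0, 0.0]
ft_force: [1.2, -5.7, 0.3]
finger_gap: 0.0185
grasp_force: 30.0
```

Request:
servo_tool --rows '[0.0028, -0.0088, 0, 0, 0.005, 0.0072, -0.0168, 0, 0, 0.005, 0.0132, -0.0239, 0, 0, 0.005, 0.0204, -0.0296, 0, 0, 0.005, 0.0286, -0.0339, 0, 0, 0.005, 0.0374, -0.0364, 0, 0, 0.005, 0.0466, -0.0372, 0, 0, 0.005, 0.0557, -0.0362, 0, 0, 0.005]'

```text
time_s: 19.98
position: [0.5526, -0.1584, 0.1277]
tool_rot: [1.0, 0.001, -0.0, 0.0]
ft_force: [-5.7, -5.8, 6.5]
finger_gap: 0.0185
grasp_force: 30.0
```

Request:
servo_tool --rows '[0.0048, 0.0013, 0, 0, 0.005, 0.0093, 0.003, 0, 0, 0.005, 0.0137, 0.0053, 0, 0, 0.005, 0.0179, 0.0079, 0, 0, 0.005, 0.0217, 0.011, 0, 0, 0.005, 0.0252, 0.0145, 0, 0, 0.005, 0.0283, 0.0183, 0, 0, 0.005, 0.0309, 0.0225, 0, 0, 0.005]'

```text
time_s: 20.65
position: [0.5829, -0.1808, 0.1277]
tool_rot: [1.0, 0.001, -0.001, -0.001]
ft_force: [-8.1, -0.4, 9.4]
finger_gap: 0.0184
grasp_force: 30.0
```

```bash
python3 arc.py 30 -2.75 -2.5 |sed 's/np.float64//g'
```

```text
30->8: [((0.0011), (0.002)), ((0.0021), (0.004)), ((0.003), (0.0061)), ((0.0037), (0.0082)), ((0.0044), (0.0103)), ((0.005), (0.0125)), ((0.0055), (0.0147)), ((0.0058), (0.017))]
8->-12: [((0.0002), (0.002)), ((0.0004), (0.0041)), ((0.0005), (0.0061)), ((0.0004), (0.0082)), ((0.0003), (0.0102)), ((0.0001), (0.0123)), ((-0.0002), (0.0143)), ((-0.0006), (0.0163))]
```

Request:
servo_tool --rows '[0.0011, 0.002, 0, 0, 0.005, 0.0021, 0.004, 0, 0, 0.005, 0.003, 0.0061, 0, 0, 0.005, 0.0037, 0.0082, 0, 0, 0.005, 0.0044, 0.0103, 0, 0, 0.005, 0.005, 0.0125, 0, 0, 0.005, 0.0055, 0.0147, 0, 0, 0.005, 0.0058, 0.017, 0, 0, 0.005]'

```text
time_s: 21.32
position: [0.5874, -0.1915, 0.1274]
tool_rot: [1.0, 0.002, -0.003, -0.006]
ft_force: [-16.4, 33.2, 21.6]
finger_gap: 0.0183
grasp_force: 30.0
```

The stop is reached: 33 N tangential at a bearing of about 18°, as predicted from the pipe yaw. I hold there, then ease off to read the unloaded angle.

Request:
servo_tool --rows '[0, 0, 0, 0, 0.005, 0, 0, 0, 0, 0.005, 0, 0, 0, 0, 0.005, 0, 0, 0, 0, 0.005, -0.001, -0.002, 0, 0, 0.005, -0.001, -0.004, 0, 0, 0.005, -0.001, -0.006, 0, 0, 0.005, -0.001, -0.006, 0, 0, 0.005]'

```text
time_s: 21.98
position: [0.5874, -0.1912, 0.1276]
tool_rot: [1.0, 0.001, -0.001, -0.001]
ft_force: [-8.7, 0.9, 8.7]
finger_gap: 0.0186
grasp_force: 30.0
```

```bash
python3 - <<'E'
from h import *
s=ctrl.read_state();p=s["position"]-[.5435,-.2053,0];print(s["position"],s["ft_force"],np.degrees(np.arctan2(p[1],p[0])),np.hypot(p[0],p[1]),s["tool_rot"])
E
python3 arc.py 17 11.25 11.25 11.25 11.25 |sed 's/np.float64//g'
```

```text
[ 0.58739512 -0.19115867  0.1276176 ] [-8.72952477  0.8618917   8.73243481] 17.856960366229096 0.046116795410259113 [ 9.99998740e-01  9.73996369e-04 -1.09725658e-03 -6.06691916e-04]
17->107: [((-0.0035), (-0.0085)), ((-0.0087), (-0.0162)), ((-0.0152), (-0.0227)), ((-0.0229), (-0.0278)), ((-0.0314), (-0.0313)), ((-0.0404), (-0.033)), ((-0.0497), (-0.033)), ((-0.0587), (-0.0312))]
107->197: [((-0.0085), (0.0035)), ((-0.0162), (0.0087)), ((-0.0227), (0.0152)), ((-0.0278), (0.0229)), ((-0.0313), (0.0314)), ((-0.033), (0.0404)), ((-0.033), (0.0497)), ((-0.0312), (0.0587))]
197->287: [((0.0035), (0.0085)), ((0.0087), (0.0162)), ((0.0152), (0.0227)), ((0.0229), (0.0278)), ((0.0314), (0.0313)), ((0.0404), (0.033)), ((0.0497), (0.033)), ((0.0587), (0.0312))]
287->377: [((0.0085), (-0.0035)), ((0.0162), (-0.0087)), ((0.0227), (-0.0152)), ((0.0278), (-0.0229)), ((0.0313), (-0.0314)), ((0.033), (-0.0404)), ((0.033), (-0.0497)), ((0.0312), (-0.0587))]
```

Loaded and unloaded readings agree, so it is hard on the stop at about 17.7°. Backing off the first turn.

Request:
servo_tool --rows '[-0.0035, -0.0085, 0, 0, 0.005, -0.0087, -0.0162, 0, 0, 0.005, -0.0152, -0.0227, 0, 0, 0.005, -0.0229, -0.0278, 0, 0, 0.005, -0.0314, -0.0313, 0, 0, 0.005, -0.0404, -0.033, 0, 0, 0.005, -0.0497, -0.033, 0, 0, 0.005, -0.0587, -0.0312, 0, 0, 0.005]'

```text
time_s: 22.65
position: [0.5298, -0.159, 0.1277]
tool_rot: [1.0, 0.001, 0.001, -0.001]
ft_force: [4.7, 1.9, 3.0]
finger_gap: 0.0185
grasp_force: 30.0
```

Request:
servo_tool --rows '[-0.0085, 0.0035, 0, 0, 0.005, -0.0162, 0.0087, 0, 0, 0.005, -0.0227, 0.0152, 0, 0, 0.005, -0.0278, 0.0229, 0, 0, 0.005, -0.0313, 0.0314, 0, 0, 0.005, -0.033, 0.0404, 0, 0, 0.005, -0.033, 0.0497, 0, 0, 0.005, -0.0312, 0.0587, 0, 0, 0.005]'

```text
time_s: 23.32
position: [0.4974, -0.2187, 0.1276]
tool_rot: [1.0, 0.001, -0.001, -0.001]
ft_force: [-0.9, 5.2, 7.0]
finger_gap: 0.0183
grasp_force: 30.0
```

Request:
servo_tool --rows '[0.0035, 0.0085, 0, 0, 0.005, 0.0087, 0.0162, 0, 0, 0.005, 0.0152, 0.0227, 0, 0, 0.005, 0.0229, 0.0278, 0, 0, 0.005, 0.0314, 0.0313, 0, 0, 0.005, 0.0404, 0.033, 0, 0, 0.005, 0.0497, 0.033, 0, 0, 0.005, 0.0587, 0.0312, 0, 0, 0.005]'

```text
time_s: 23.98
position: [0.5567, -0.2491, 0.1276]
tool_rot: [1.0, 0.001, -0.001, -0.002]
ft_force: [-7.4, 8.1, 11.0]
finger_gap: 0.0186
grasp_force: 30.0
```

Request:
servo_tool --rows '[0.0085, -0.0035, 0, 0, 0.005, 0.0162, -0.0087, 0, 0, 0.005, 0.0227, -0.0152, 0, 0, 0.005, 0.0278, -0.0229, 0, 0, 0.005, 0.0313, -0.0314, 0, 0, 0.005, 0.033, -0.0404, 0, 0, 0.005, 0.033, -0.0497, 0, 0, 0.005, 0.0312, -0.0587, 0, 0, 0.005]'

```text
time_s: 24.65
position: [0.5877, -0.1921, 0.1277]
tool_rot: [1.0, 0.001, -0.0, 0.0]
ft_force: [-5.0, -5.3, 4.8]
finger_gap: 0.0188
grasp_force: 30.0
```

Grip steady, position as expected. Second turn.

Request:
servo_tool --rows '[-0.0035, -0.0085, 0, 0, 0.005, -0.0087, -0.0162, 0, 0, 0.005, -0.0152, -0.0227, 0, 0, 0.005, -0.0229, -0.0278, 0, 0, 0.005, -0.0314, -0.0313, 0, 0, 0.005, -0.0404, -0.033, 0, 0, 0.005, -0.0497, -0.033, 0, 0, 0.005, -0.0587, -0.0312, 0, 0, 0.005]'

```text
time_s: 25.32
position: [0.5291, -0.1591, 0.1277]
tool_rot: [1.0, 0.001, 0.001, -0.001]
ft_force: [4.3, 1.3, 2.6]
finger_gap: 0.0184
grasp_force: 30.0
```

Request:
servo_tool --rows '[-0.0085, 0.0035, 0, 0, 0.005, -0.0162, 0.0087, 0, 0, 0.005, -0.0227, 0.0152, 0, 0, 0.005, -0.0278, 0.0229, 0, 0, 0.005, -0.0313, 0.0314, 0, 0, 0.005, -0.033, 0.0404, 0, 0, 0.005, -0.033, 0.0497, 0, 0, 0.005, -0.0312, 0.0587, 0, 0, 0.005]'

```text
time_s: 25.98
position: [0.4974, -0.2186, 0.1277]
tool_rot: [1.0, 0.001, -0.0, -0.001]
ft_force: [2.7, 4.8, 4.7]
finger_gap: 0.0183
grasp_force: 30.0
```

Request:
servo_tool --rows '[0.0035, 0.0085, 0, 0, 0.005, 0.0087, 0.0162, 0, 0, 0.005, 0.0152, 0.0227, 0, 0, 0.005, 0.0229, 0.0278, 0, 0, 0.005, 0.0314, 0.0313, 0, 0, 0.005, 0.0404, 0.033, 0, 0, 0.005, 0.0497, 0.033, 0, 0, 0.005, 0.0587, 0.0312, 0, 0, 0.005]'

```text
time_s: 26.65
position: [0.5559, -0.2494, 0.1276]
tool_rot: [1.0, 0.001, -0.001, -0.002]
ft_force: [-6.6, 7.6, 11.4]
finger_gap: 0.0184
grasp_force: 30.0
```

Request:
servo_tool --rows '[0.0085, -0.0035, 0, 0, 0.005, 0.0162, -0.0087, 0, 0, 0.005, 0.0227, -0.0152, 0, 0, 0.005, 0.0278, -0.0229, 0, 0, 0.005, 0.0313, -0.0314, 0, 0, 0.005, 0.033, -0.0404, 0, 0, 0.005, 0.033, -0.0497, 0, 0, 0.005, 0.0312, -0.0587, 0, 0, 0.005]'

```text
time_s: 27.32
position: [0.5876, -0.1921, 0.1277]
tool_rot: [1.0, 0.0, 0.0, 0.0]
ft_force: [-1.3, -5.4, 4.7]
finger_gap: 0.0186
grasp_force: 30.0
```

Request:
servo_tool --rows '[0, -0.001, 0, 0, 0.005, 0, -0.001, 0, 0, 0.005, 0, -0.001, 0, 0, 0.005, 0, -0.001, 0, 0, 0.005, 0, -0.001, 0, 0, 0.005, 0, -0.001, 0, 0, 0.005, 0, -0.001, 0, 0, 0.005, 0, -0.001, 0, 0, 0.005]'

```text
time_s: 27.98
position: [0.587, -0.1901, 0.1277]
tool_rot: [1.0, 0.001, -0.001, -0.001]
ft_force: [-3.0, 2.2, 6.7]
finger_gap: 0.0185
grasp_force: 30.0
```

```bash
python3 - <<'E'
from h import *
for n in("scene","top"):
    c=ctrl.read_camera(n);cv2.imwrite(f"pics/{n}5.png",c["pixels"])
s=ctrl.read_state();print(s)
E
```

```text
{'time_s': 28.0833, 'qpos': array([-0.39731911,  0.23507101,  1.53881223,  0.0016664 ,  1.3696696 ,
        1.1716375 ]), 'dq': array([-0.00069001,  0.00227601, -0.00098246,  0.0007212 ,  0.00070143,
        0.00070851]), 'joint_torque': array([-7.59478658e-01, -5.60243046e+01, -4.59910047e+01, -3.34274322e-01,
       -1.58999618e+00,  2.20864982e-03]), 'position': array([ 0.58698652, -0.19012737,  0.12764181]), 'tool_rot': array([ 9.99998903e-01,  7.52604814e-04, -5.86859972e-04, -1.13244029e-03]), 'ft_force': array([-3.58745251,  3.07213191,  7.03915237]), 'moment': array([0.49834516, 0.63262456, 0.04005051]), 'grasp_force': 30.00144699937664, 'finger_gap': 0.01865223653310113}
```

View pics/scene5.png

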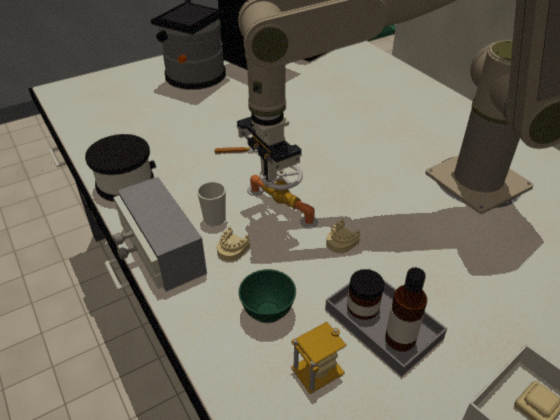

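The bottle is upright in the tray at (405,315), the gripper holds the handle at (280,165), and nothing else has moved. The wheel is within about 0.03 rad of two turns open.

```bash
python3 -c "
from station import ctrl
print(ctrl.job_done())"
```

```text
the job is handed in; nothing more can be done
None
```

I handed the job in at about 28 s and got no verdict back: the bottle stands upright in the tray, and the valve was shut hard on its stop and backed off two full turns (about 0.03 rad over by my reading), with the handle gripped at 30 N.

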